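# Fold out the slicer's leg and test its safety switch

## Robot

A 6-joint arm with a two-finger parallel gripper is mounted at the origin on a cart in front of the work surface, level with it; the furniture and walls round the work are solid. World frame = base frame: x ahead of the robot, y to its left, z up, the work surface at z = 0. Lengths are in m, angles in rad, forces in N, time in s.
With the tool pointing down it reaches from about 0.275 to 0.725 m from the base axis. Payload 15.9 kg.
Tool frame: the origin (TCP) lies on the centre line of the jaws, within the pads' length; the fingertips stand 25 mm ahead of it and the grasp point (between the pads) lies 6 mm ahead of it; z points along the fingers, y is the line along which they close (so a half turn about z gives the same grasp; the last joint's range is limited). The gripper opens to 85 mm and grips with 20 to 120 N. Pads are 22 mm wide; open, the fingers measure 114 mm over their backs; the gripper's body (76 mm by 85 mm) begins 54 mm behind the grasp point. The pads swing forward as they close: fully open they stand 13 mm farther back than shut.
Start: joints at [-1.195, 0.213, -0.034, 1.323, 0, 1.571], TCP at [0.184, -0.465, 0.256] pointing down, gripper open.
Joint ranges: [-2.98, 2.98], [-0.74, 1.72], [-1.14, 1.35], [-2.1, 2.04], [-1.57, 1.44], [-3.14, 3.14]. Speed limits (rad/s): [1.89, 1.89, 2.39, 2.57, 3.14, 3.14].

## Interface

Orientations are given as a unit quaternion [x, y, z, w].
In Python, from plant import ctrl, eyes, recognise, outline_of, place_of gives the robot as it stands.
- The arm moves only by the tool carry_out, never from a script. Its argument "steps" is text: rows parted by semicolons, each of 7 numbers parted by spaces: the turn, a rotation vector about the tool's x, y, z in degrees, then the shift along the tool's x, y, z in mm, then the finger opening in mm, from 0 to 85.4. In form: ax ay az dx dy dz claw; .... A call has 1 to 5 rows; each row is the pose to reach, as a shift and turn from the pose commanded when the call began, along the tool's axes at that moment; what a row does not reach only later rows make up. A row lasts 1/8 s, in which the tool goes at most 62.5 mm and 10.7 degrees, less where a joint would pass 70% of its speed; a pose out of reach is approached as far as the arm can. A call with a gripper value outside its range is refused whole. The fingers move at their own pace and stop on an object; "force" is the grip in N (left out, the last holds). Time passes only in rows, so rows that repeat a pose let the fingers close. It gives the time, the measured TCP pose, the force, the opening and the grip force at its end, in the units of the state.
- ctrl.get_state(): the state, without advancing time (a new reading comes with each control period).
- eyes.snapshot(name): name is "side" or "top" or "wrist"; returns the picture (384x512x3 uint8, red, green, blue); there is no depth.
- eyes.calibration(name): a dict with "mtx" (3x3 intrinsics, pixels), "xyz" and "orientation" of the camera in the world. Camera axes: x right, y down, z forward; pixel columns grow to the right and rows downward; lengths in m; the calibration is good to about 2 mm. A picture is of the moment at which its call begins: read the wrist's pose just before it. calibration takes no time and is no camera call; for the wrist camera it gives the pose at the moment of the call.
- ctrl.job_done(): hands the job in; it is judged then, once.
Trained networks look in the newest picture that a camera, given by its name, has taken for a name from the list of things; names that differ only in an ending like _2 or _b are one class to them, and where a whole thing is asked for, a point or a joint stands for the part that bears it (a point fixed in the world has none). Each returns a list of dicts, best first, with "conf" (0 to 1); they miss things now and then, are a little off and sometimes report something else, mostly with a low value. They report only what shows in the picture. A call takes as long as a camera call.
- recognise(camera, label): "centre" ([column, row] in pixels, amid what is visible of it).
- outline_of(camera, label): "mask" (384x512 bool, what is visible of it) and "centre" ([column, row] in pixels, amid what is visible of it).
- place_of(camera, label): "centre" ([column, row] in pixels: a listed point, or the origin of a listed thing).
The state is a dict: "time": time; "q": joint angles; "qd": joint speeds; "joint_efforts": joint torques, N m; "eef_pos": TCP position; "orientation": TCP orientation; "ft_force": force on the tool from outside, world axes, zero at the start; "ft_torque": the same for the moment, N m; "finger_gap": finger opening in m; "grasp_force": force on a finger pad.
Only numpy, scipy, OpenCV 4.12 (cv2) and the standard library are available. Lean on these libraries where they do the work, as an engineer would, in place of code of your own. Each camera call takes 0.05 s, during which the arm holds its last target. There are 200 camera calls.

## Task

The folding food slicer is to be checked while its blade is off. First push its support leg out until it hits its stop; then, with the fingertips, press the roller lever of the safety switch on its deck gently down just until it clicks and no further, keep it there for a good second, and let it spring back up. Do not disturb the things standing round the slicer.

Things in the scene. Friction and masses are not known exactly. Their poses are not given: they have to be found in the camera images.
- slicer: white folding food slicer without blade, fixed to the worktop, yaw within 0.3 rad of square. Origin: centre of its underside; x to its rear (away from the robot), y to its left, z up. Base 200 (x) x 140 (y) mm, 24 mm high. Motor housing on its left half: x -45 to 85, y 0 to 66, top at 104 mm. On its right half, a flat steel deck, is the switch: black case x -27 to 25, y -51 to -33, top 43 mm.
- leg (a joint): angle of the support leg, rad: 0 folded along the slicer's right side with its end to the slicer's front, growing as the end swings out to the slicer's right (counter-clockwise from above); the stop is at 1.6. Starts 0.45 to 0.8 open. Stiff hinge: it stays where left and takes about 1 N at its end to move.
- leg_hinge (a point): upright hinge axis of the leg at the slicer's rear right corner (80, -82 mm in the slicer's frame), 18 mm above the worktop
- leg_tip (a point): middle of the leg's far end, 124 mm from the hinge axis, 18 mm above the worktop. The leg is a straight steel bar 14 mm thick, from 9 to 27 mm above the worktop, with an upright rubber foot 18 mm across at this end, 1 to 28 mm above the worktop. Push its inner side, the side facing the slicer.
- roller_lever: steel lever of the safety switch, 8 mm wide, above the black case. Origin: its pivot, at (14, -42, 56) mm in the slicer's frame. From there it runs 58 mm to the slicer's front, sloping up 0.25 rad at rest, to a freely turning grey roller 13 mm across and 9 mm wide at its end. It swings down when the roller is pressed and springs back up when let go.
- roller_top (a point): top of the roller, 77 mm above the worktop at rest; press straight down here. It first gives lightly (under 1 N) over a free travel that differs each time (1 to 23 mm) and is found by touch, then meets the switch's button: within 2 mm the force climbs to about 3.3 N. That is the click. Beyond it the force grows 1 to 2 N per mm; 4 to 8 N is a good press, over 9 N is overtravel.
- garlic: bulb of garlic, 53 mm, standing loose; origin under its centre
- egg_cup: pale egg cup, 49 mm across, 62 mm high, loose; origin under its centre
- salt_shaker: glass salt shaker with a domed top, 44 mm across, 90 mm high, loose; origin under its centre
- sardines: flat fish tin, 63 x 105 x 26 mm, loose; origin under its centre

How it is judged:
By the outcome, as a careful person would: the job done as asked, in the order asked, and still so for the second after the job is handed in, with the robot touching nothing.
It also fails if it takes over 51 s, if anything falls off the work surface, if the arm or the gripper's body presses on something with over 40 N, if the wrist force passes 120 N, or if a joint passes its speed limit or range.

## Working session

There is one attempt and no reset: what is moved stays moved. The work goes in short steps, Python scripts to look and compute and a tool call to move; the robot and the scene stay as the last step left them, time stands still between calls to the robot, and variables do not carry over. Pictures are saved under pics/ and viewed, at most 10 in all, crops included, and the job is handed in when it is done.

Besides the shell and the picture viewer there is one more tool, called after ">>>" by a JSON object that holds its "fn" and its "kwargs", one argument or row to a line. carry_out: Moves the arm, as the interface text tells. Its arguments: {"type":"object","properties":{"steps":{"type":"string"},"force":{"type":"number"}},"required":["steps"]}

```bash
mkdir -p pics; cat > h.py <<'E'
import numpy as np, cv2
from scipy.spatial.transform import Rotation as R
from plant import ctrl, eyes, recognise, outline_of, place_of
def ray(cam,px,z):
    c=eyes.calibration(cam); M=np.array(c["mtx"]); o=np.array(c["xyz"]); Q=R.from_quat(c["orientation"])
    d=Q.apply(np.linalg.inv(M)@np.array([px[0],px[1],1.])); return o+d*(z-o[2])/d[2]
def pix(cam,p):
    c=eyes.calibration(cam); v=R.from_quat(c["orientation"]).inv().apply(np.array(p)-c["xyz"]); v=np.array(c["mtx"])@v; return v[:2]/v[2]
E
python3 - <<'E'
from h import *
im={}
for c in("side","top"):
    im[c]=eyes.snapshot(c); print(c,eyes.calibration(c)["xyz"])
    for l,z in (("slicer",0),("leg_hinge",.018),("leg_tip",.018),("roller_lever",.056),("roller_top",.077),("garlic",0),("egg_cup",0),("salt_shaker",0),("sardines",0)):
        for d in place_of(c,l)[:2]: print(c,l,round(d["conf"],2),np.round(d["centre"],1),np.round(ray(c,d["centre"],z),4))
cv2.imwrite("pics/a.png",cv2.resize(cv2.cvtColor(im["top"],4),(800,600)))
cv2.imwrite("pics/b.png",cv2.resize(cv2.cvtColor(im["side"],4),(800,600)))
s=ctrl.get_state();print(s["time"],s["eef_pos"],R.from_quat(s["orientation"]).as_matrix().round(3))
E
```

```text
side [ 0.38459048 -0.74989751  0.69253725]
side slicer 0.78 [267.4 227.5] [0.6053 0.0411 0.    ]
side leg_hinge 0.69 [308.9 239.5] [ 0.6806 -0.0356  0.018 ]
side leg_tip 0.92 [274.7 269.1] [ 0.5837 -0.1098  0.018 ]
side roller_lever 0.58 [261.8 229.5] [ 0.5741 -0.0272  0.056 ]
side roller_lever 0.42 [313.3 242.2] [ 0.6703 -0.0855  0.056 ]
side roller_top 0.64 [254.3 215. ] [ 0.5626 -0.0015  0.077 ]
side garlic 0.72 [225.  318.1] [ 0.4664 -0.1988  0.    ]
side egg_cup 0.57 [275.6 153.6] [0.7072 0.3632 0.    ]
side salt_shaker 0.59 [243.9 160.3] [0.6081 0.3422 0.    ]
side sardines 0.87 [202.  162.3] [0.4888 0.3517 0.    ]
top [0.49965985 0.07358876 1.11751192]
top slicer 0.78 [265.1 178.8] [0.6076 0.0406 0.    ]
top leg_hinge 0.78 [287.5 150.2] [ 0.6937 -0.0311  0.018 ]
top leg_tip 0.8 [314.4 181.2] [ 0.5946 -0.1116  0.018 ]
top leg_tip 0.74 [339.9 223.2] [ 0.463  -0.1856  0.018 ]
top roller_lever 0.39 [275.1 175.1] [0.6126 0.012  0.056 ]
top roller_top 0.45 [282.8 192.8] [ 0.5577 -0.0079  0.077 ]
top garlic 0.78 [345.4 221.1] [ 0.4685 -0.2073  0.    ]
top egg_cup 0.75 [166.6 150.3] [0.7062 0.3509 0.    ]
top salt_shaker 0.56 [167.4 180.9] [0.6086 0.3494 0.    ]
top sardines 0.95 [161.2 222.4] [0.4783 0.3701 0.    ]
1.0 [ 0.18349678 -0.46510008  0.25631406] [[ 0.93   0.367 -0.   ]
 [ 0.367 -0.93  -0.   ]
 [-0.     0.    -1.   ]]
```

View pics/a.png

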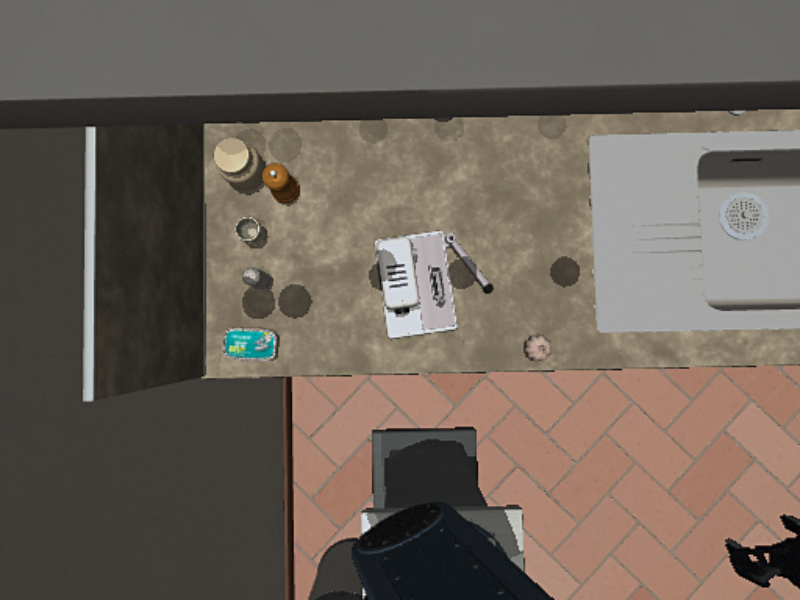

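View pics/b.png

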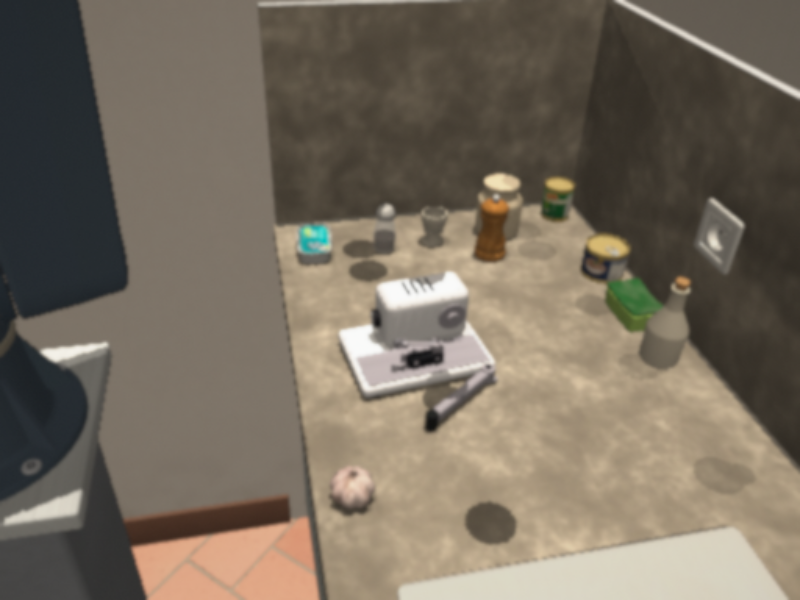

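The top view shows the slicer around (415,285) with the leg swung out to (488,288). The garlic is at (537,347), and the leg's sweep area is clear. The side view agrees. I'll move above the gap between leg and slicer with the fingers closed.

>>> {"fn": "carry_out", "kwargs": {
  "steps": "0 0 0 52 -22 0 0; 0 0 0 105 -45 0 0; 0 0 0 158 -67 0 0; 0 0 0 210 -90 0 0; 0 0 0 262 -112 0 0",
  "force": 30
}}

```text
time: 1.62
eef_pos: [0.3872, -0.2633, 0.2565]
orientation: [0.982, 0.187, 0.0, 0.0]
ft_force: [0.5, -0.4, -0.7]
finger_gap: 0.0002
grasp_force: 0.0
```

>>> {"fn": "carry_out", "kwargs": {
  "steps": "0 0 0 45 -19 0 0; 0 0 0 90 -38 0 0; 0 0 0 135 -57 0 0; 0 0 0 180 -76 0 0; 0 0 0 180 -76 0 0"
}}

```text
time: 2.25
eef_pos: [0.5273, -0.1258, 0.2557]
orientation: [0.982, 0.188, -0.0, -0.0]
ft_force: [-1.2, -0.1, 0.2]
finger_gap: 0.0001
grasp_force: 0.0
```

```bash
python3 - <<'E'
from h import *
s=ctrl.get_state();print(s["time"],s["eef_pos"],s["finger_gap"],s["ft_force"],R.from_quat(s["orientation"]).as_matrix().round(3))
c="wrist";im=eyes.snapshot(c)
for l,z in (("slicer",0),("leg_hinge",.018),("leg_tip",.018),("roller_lever",.056),("roller_top",.077)):
    for d in place_of(c,l)[:2]: print(c,l,round(d["conf"],2),np.round(d["centre"],1),np.round(ray(c,d["centre"],z),4))
cv2.imwrite("pics/c.png",cv2.resize(cv2.cvtColor(im,4),(800,600)))
E
```

```text
2.25 [ 0.52725052 -0.12580362  0.25569154] 0.00011421057837820383 [-1.22754009 -0.14984675  0.20330922] [[ 0.929  0.37  -0.   ]
 [ 0.37  -0.929  0.   ]
 [-0.    -0.001 -1.   ]]
wrist slicer 0.75 [138.6  45. ] [0.5952 0.0368 0.    ]
wrist leg_tip 0.85 [261.6 105.9] [ 0.5859 -0.1081  0.018 ]
wrist roller_lever 0.86 [162.2  31.1] [ 0.6148 -0.001   0.056 ]
wrist roller_top 0.65 [145.7  93.4] [ 0.5609 -0.0076  0.077 ]
```

View pics/c.png

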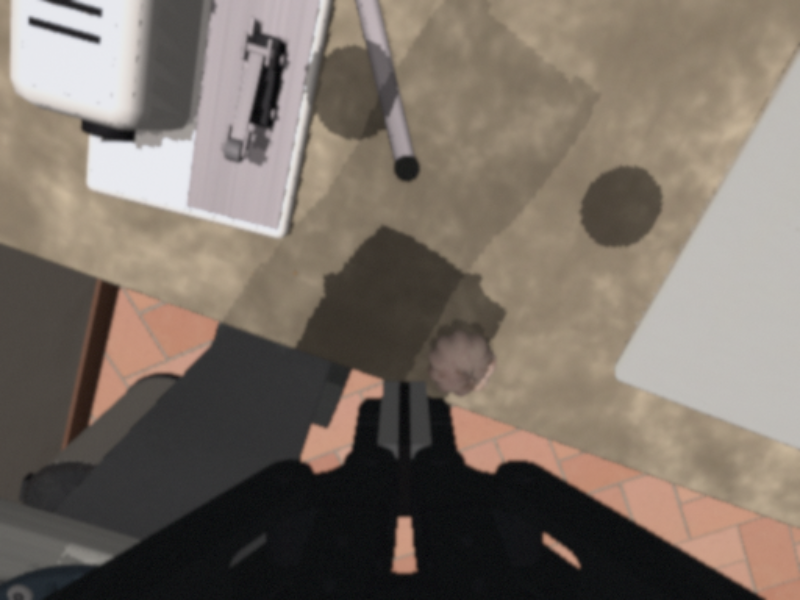

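The wrist view shows the leg foot at (406,168), the slicer's front right corner at (285,237) and its front left corner at (88,185). The roller is near (240,148). I'll work out the yaw from the edges.

```bash
python3 - <<'E'
from h import *
f=.64
P=[ray("wrist",(u*f,v*f),.024) for u,v in((288,238),(88,187),(332,0))]; print(np.round(P,4))
d=P[0]-P[1];print(np.arctan2(d[0],-d[1]),np.linalg.norm(d)); d=P[2]-P[0];print(np.arctan2(d[1],d[0]))
M=R.from_quat(ctrl.get_state()["orientation"]).as_matrix()
for y in(.09,.12,.15):
    Z=R.from_euler("z",y).as_matrix(); o=P[0]-Z@[-.1,-.07,.024]; print(y,o.round(4),"hinge",(o+Z@[.08,-.082,.018]).round(4),"roller",(o+Z@[-.042,-.042,.077]).round(4))
E
```

```text
[[ 0.5092 -0.0471  0.024 ]
 [ 0.4929  0.0903  0.024 ]
 [ 0.6596 -0.0285  0.024 ]]
0.11825351482763888 0.13838084257115824
0.12328551692538478
0.09 [0.6025 0.0316 0.    ] hinge [ 0.6896 -0.0429  0.018 ] roller [ 0.5645 -0.014   0.077 ]
0.12 [0.6001 0.0344 0.    ] hinge [ 0.6894 -0.0375  0.018 ] roller [ 0.5634 -0.0124  0.077 ]
0.15 [0.5976 0.0371 0.    ] hinge [ 0.689  -0.0321  0.018 ] roller [ 0.5624 -0.0107  0.077 ]
```

>>> {"fn": "carry_out", "kwargs": {
  "steps": "0 0 0 40 -17 30 0; 0 0 0 75 -32 70 0; 0 0 0 75 -32 125 0; 0 0 0 75 -32 150 0; 0 0 0 75 -32 150 0"
}}

```text
time: 3.18
eef_pos: [0.5822, -0.0712, 0.1049]
orientation: [0.982, 0.186, -0.002, -0.0]
ft_force: [0.1, -0.7, 1.1]
finger_gap: -0.0
grasp_force: 0.0
```

```bash
python3 - <<'E'
from h import *
s=ctrl.get_state();print(s["time"],s["eef_pos"],s["ft_force"])
im=eyes.snapshot("wrist")
for l,z in (("leg_tip",.018),("roller_top",.077)):
    for d in place_of("wrist",l)[:1]: print(l,d["conf"],np.round(ray("wrist",d["centre"],z),4))
print(pix("wrist",[*s["eef_pos"][:2],.013]))
cv2.imwrite("pics/d.png",cv2.resize(cv2.cvtColor(im,4),(800,600)))
E
```

```text
3.175 [ 0.58220713 -0.07116965  0.10491859] [ 0.09559739 -0.70344788  1.12854195]
leg_tip 0.87 [ 0.5895 -0.1054  0.018 ]
roller_top 0.64 [ 0.5637 -0.0046  0.077 ]
[257.58823133 213.10368862]
```

View pics/d.png

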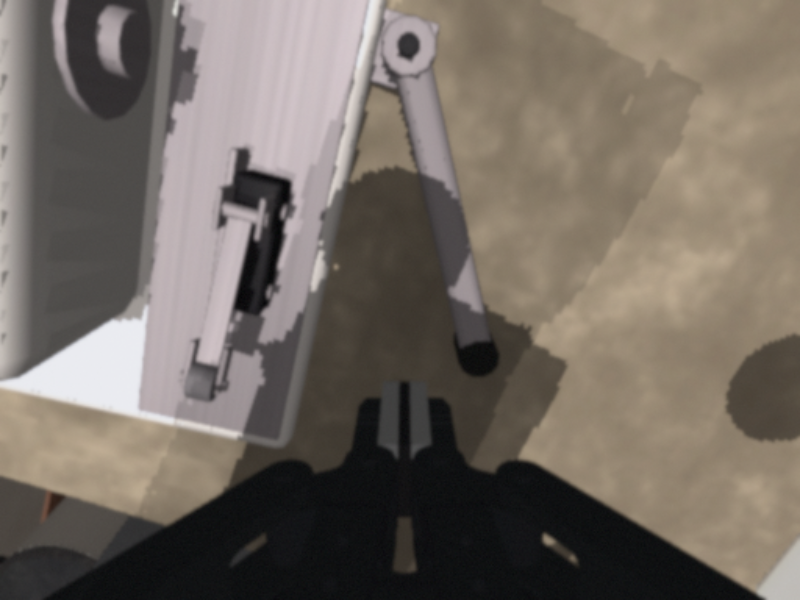

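>>> {"fn": "carry_out", "kwargs": {
  "steps": "0 0 0 0 0 25 0; 0 0 0 0 0 50 0; 0 0 0 0 0 67 0; 0 0 0 0 0 67 0"
}}

```text
time: 3.82
eef_pos: [0.5835, -0.0708, 0.0392]
orientation: [0.982, 0.187, -0.0, -0.0]
ft_force: [0.1, -0.5, 0.5]
finger_gap: -0.0
grasp_force: 0.0
```

```bash
cat >> h.py <<'E'
def tool(w):
    s=ctrl.get_state(); return R.from_quat(s["orientation"]).inv().apply(np.array(w)-s["eef_pos"])*1000
E
python3 - <<'E'
from h import *
s=ctrl.get_state();print(s["time"],s["eef_pos"],s["ft_force"])
H=np.array([.690,-.036,.038])
for a in range(18,100,5):
    r=np.interp(a,[18,40],[.109,.100]); t=np.radians(a); p=H-[r*np.cos(t),r*np.sin(t),0]; print(a,p.round(3),tool(p).round(0))
E
```

```text
3.825 [ 0.58345082 -0.07079426  0.0391708 ] [ 0.08401375 -0.46467697  0.52791972]
18 [ 0.586 -0.07   0.038] [3. 0. 1.]
23 [ 0.592 -0.078  0.038] [5. 9. 1.]
28 [ 0.597 -0.085  0.038] [ 8. 19.  1.]
33 [ 0.604 -0.092  0.038] [11. 27.  1.]
38 [ 0.611 -0.098  0.038] [15. 35.  1.]
43 [ 0.617 -0.104  0.038] [19. 43.  1.]
48 [ 0.623 -0.11   0.038] [22. 51.  1.]
53 [ 0.63  -0.116  0.038] [27. 59.  1.]
58 [ 0.637 -0.121  0.038] [31. 66.  1.]
63 [ 0.645 -0.125  0.038] [37. 73.  1.]
68 [ 0.653 -0.129  0.038] [43. 79.  1.]
73 [ 0.661 -0.132  0.038] [50. 85.  1.]
78 [ 0.669 -0.134  0.038] [57. 90.  1.]
83 [ 0.678 -0.135  0.038] [64. 95.  1.]
88 [ 0.687 -0.136  0.038] [72. 98.  1.]
93 [ 0.695 -0.136  0.038] [ 80. 102.   1.]
98 [ 0.704 -0.135  0.038] [ 89. 104.   1.]
```

>>> {"fn": "carry_out", "kwargs": {
  "steps": "0 0 0 5 9 0 0; 0 0 0 9 22 0 0; 0 0 0 14 34 0 0; 0 0 0 20 46 0 0; 0 0 0 26 58 0 0"
}}

```text
time: 4.45
eef_pos: [0.6299, -0.1159, 0.0393]
orientation: [0.982, 0.187, 0.0, -0.0]
ft_force: [-0.7, 1.2, 1.0]
finger_gap: -0.0001
grasp_force: 0.6
```

>>> {"fn": "carry_out", "kwargs": {
  "steps": "0 0 0 5 8 0 0; 0 0 0 11 15 0 0; 0 0 0 17 21 0 0; 0 0 0 24 27 0 0; 0 0 0 31 32 0 0"
}}

```text
time: 5.08
eef_pos: [0.6703, -0.1336, 0.0393]
orientation: [0.982, 0.187, -0.0, -0.0]
ft_force: [-0.9, 1.3, -0.1]
finger_gap: 0.0001
grasp_force: 0.5
```

```bash
python3 - <<'E'
from h import *
s=ctrl.get_state();print(s["time"],s["eef_pos"],s["ft_force"])
for c in("top","side"):
  im=eyes.snapshot(c)
  for l in("leg_tip","leg_hinge"):
    for d in place_of(c,l)[:1]: print(c,l,d["conf"],np.round(ray(c,d["centre"],.018),4))
E
```

```text
5.075 [ 0.67027178 -0.13358679  0.03928472] [-0.91703396  1.28688858 -0.11009992]
top leg_hinge 0.59 [ 0.6901 -0.0241  0.018 ]
side leg_tip 0.7 [ 0.6885 -0.1523  0.018 ]
side leg_hinge 0.71 [0.6118 0.3274 0.018 ]
```

>>> {"fn": "carry_out", "kwargs": {
  "steps": "0 0 0 2 1 0 0; 0 0 0 4 2 0 0; 0 0 0 6 3 0 0; 0 0 0 8 4 0 0; 0 0 0 10 4 0 0"
}}

```text
time: 6.0
eef_pos: [0.6806, -0.1337, 0.0392]
orientation: [0.982, 0.187, -0.0, 0.0]
ft_force: [-0.7, -1.2, -0.6]
finger_gap: 0.0002
grasp_force: 0.5
```

>>> {"fn": "carry_out", "kwargs": {
  "steps": "0 0 0 2 1 0 0; 0 0 0 4 2 0 0; 0 0 0 5 2 0 0"
}}

```text
time: 6.38
eef_pos: [0.6845, -0.1336, 0.039]
orientation: [0.982, 0.187, -0.002, -0.0]
ft_force: [-15.6, -1.9, 8.1]
finger_gap: 0.0001
grasp_force: 7.5
```

>>> {"fn": "carry_out", "kwargs": {
  "steps": "0 0 0 -9 -4 0 0; 0 0 0 -28 -11 0 0; 0 0 0 -33 -13 -40 0; 0 0 0 -37 -15 -95 0; 0 0 0 -37 -15 -150 0"
}}

```text
time: 7.0
eef_pos: [0.6454, -0.1331, 0.1913]
orientation: [0.982, 0.187, 0.0, 0.0]
ft_force: [0.7, 0.2, 0.6]
finger_gap: 0.0
grasp_force: 0.0
```

```bash
python3 - <<'E'
from h import *
s=ctrl.get_state();print(s["time"],s["eef_pos"],s["ft_force"])
for c in("top","side","wrist"):
  im=eyes.snapshot(c)
  for l,z in(("leg_tip",.018),("leg_hinge",.018),("roller_top",.077)):
    for d in place_of(c,l)[:1]: print(c,l,d["conf"],np.round(ray(c,d["centre"],z),4))
cv2.imwrite("pics/e.png",cv2.resize(cv2.cvtColor(im,4),(800,600)))
print(tool([.563,-.008,.19]))
E
```

```text
7.0 [ 0.64540734 -0.13314968  0.19125443] [0.71087207 0.24038355 0.56544653]
top leg_tip 0.67 [ 0.7089 -0.1529  0.018 ]
top leg_hinge 0.7 [ 0.6876 -0.0218  0.018 ]
top roller_top 0.52 [ 5.638e-01 -5.000e-04  7.700e-02]
side leg_tip 0.68 [ 0.7017 -0.1512  0.018 ]
side leg_hinge 0.98 [ 0.6894 -0.0362  0.018 ]
side roller_top 0.43 [0.559  0.0009 0.077 ]
wrist leg_hinge 0.66 [ 0.6891 -0.033   0.018 ]
wrist roller_top 0.75 [ 0.564  -0.0063  0.077 ]
[ -31.00334177 -146.77575399   -1.24814956]
```

View pics/e.png

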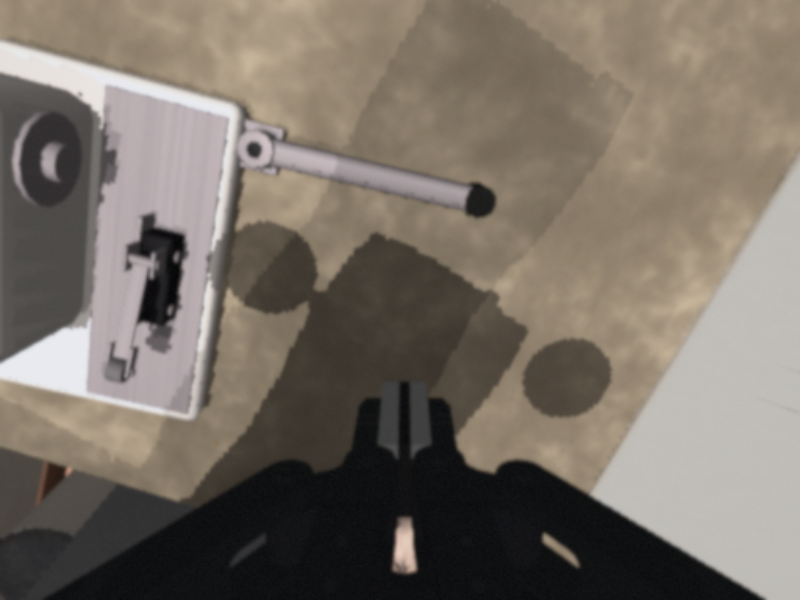

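```bash
python3 - <<'E'
from h import *
g=lambda u,v,z:ray("wrist",(u*.64,v*.64),z)
h=g(256,150,.028);t=g(481,200,.028);d=t-h;a=np.arctan2(-d[1],-d[0])
A=g(240,112,.024);B=g(201,416,.024);e=A-B;y=np.arctan2(e[1],e[0]);print(h,t,np.linalg.norm(d),a,y,a-y)
print("rollerimg",g(118,365,.077))
E
```

```text
[ 0.68725784 -0.03211942  0.028     ] [ 0.70727509 -0.15377494  0.028     ] 0.12329134525579802 1.7338755111163948 0.13845800268514422 1.5954175084312505
rollerimg [ 0.56849837 -0.00894463  0.077     ]
```

>>> {"fn": "carry_out", "kwargs": {
  "steps": "0 0 0 -8 -37 0 0; 0 0 0 -16 -74 0 0; 0 0 0 -24 -111 0 0; 0 0 0 -32 -147 0 0; 0 0 0 -32 -147 0 0"
}}

```text
time: 8.22
eef_pos: [0.5611, -0.0065, 0.1895]
orientation: [0.982, 0.188, -0.0, -0.0]
ft_force: [0.1, -0.0, 0.4]
finger_gap: 0.0002
grasp_force: 0.0
```

>>> {"fn": "carry_out", "kwargs": {
  "steps": "0 0 0 0 0 30 0; 0 0 0 0 0 60 0; 0 0 0 0 0 76 0; 0 0 0 0 0 82 0; 0 0 0 0 0 82 0"
}}

```text
time: 8.85
eef_pos: [0.5626, -0.0084, 0.1077]
orientation: [0.982, 0.187, 0.0, 0.0]
ft_force: [-0.3, 0.4, 0.3]
finger_gap: -0.0002
grasp_force: 0.0
```

```bash
python3 - <<'E'
from h import *
a=[]
for i in range(4):
    s=ctrl.get_state(); im=eyes.snapshot("wrist"); a.append(s["ft_force"])
print(s["time"],s["eef_pos"],np.round(a,2))
p=pix("wrist",[.563,-.008,.077]);print(p)
x,y=p.astype(int); y0=max(0,min(y-100,184)); x0=max(0,min(x-130,252))
cv2.imwrite("pics/f.png",cv2.resize(cv2.cvtColor(im,4)[y0:y0+200,x0:x0+260],(780,600)))
E
```

```text
9.0 [ 0.56282955 -0.00825074  0.10819075] [[-0.26  0.45  0.26]
 [-0.69  1.28  0.02]
 [-0.95  0.03  0.85]
 [-0.28  0.15 -0.51]]
[259.03670721 254.22799832]
```

View pics/f.png

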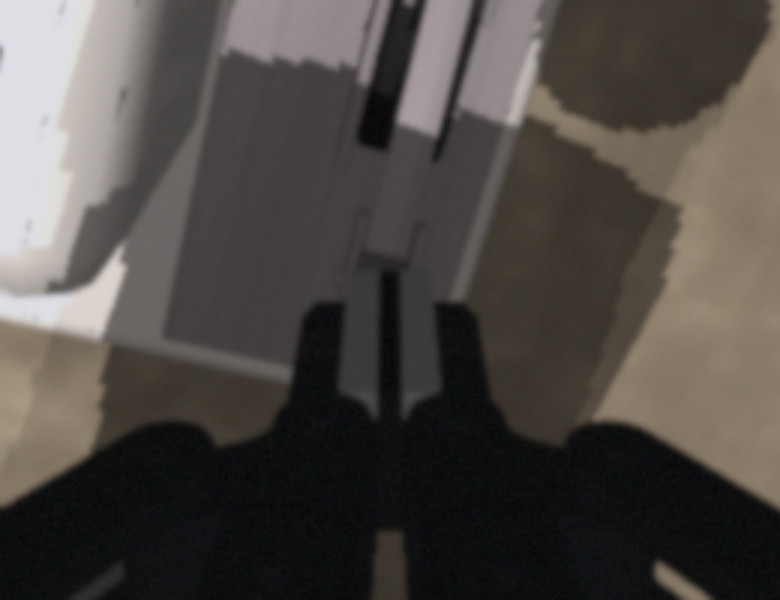

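The crop shows the closed fingertips right over the lever's end at about (385,260). I'll feel down in small steps.

>>> {"fn": "carry_out", "kwargs": {
  "steps": "0 0 0 0 0 2 0; 0 0 0 0 0 4 0; 0 0 0 0 0 4 0"
}}

```text
time: 9.43
eef_pos: [0.5621, -0.0082, 0.1031]
orientation: [0.982, 0.187, -0.0, -0.0]
ft_force: [0.5, -0.2, -0.0]
finger_gap: -0.0
grasp_force: 0.0
```

>>> {"fn": "carry_out", "kwargs": {
  "steps": "0 0 0 0 0 1 0; 0 0 0 0 0 2 0; 0 0 0 0 0 2 0"
}}

```text
time: 9.8
eef_pos: [0.5622, -0.0082, 0.1012]
orientation: [0.982, 0.187, -0.0, -0.0]
ft_force: [0.7, 0.3, 1.0]
finger_gap: 0.0
grasp_force: 0.1
```

>>> {"fn": "carry_out", "kwargs": {
  "steps": "0 0 0 0 0 1 0; 0 0 0 0 0 2 0; 0 0 0 0 0 2 0"
}}

```text
time: 10.18
eef_pos: [0.5622, -0.0082, 0.0992]
orientation: [0.982, 0.187, -0.0, -0.0]
ft_force: [-0.3, -0.1, 0.5]
finger_gap: 0.0003
grasp_force: 0.1
```

```bash
cat > f.py <<'E'
from h import *
a=[]
for i in range(4):
    s=ctrl.get_state(); a.append(s["ft_force"][2]); eyes.snapshot("side")
print(s["time"],s["eef_pos"].round(4) if hasattr(s["eef_pos"],"round") else s["eef_pos"],np.round(a,2),np.mean(a),s["grasp_force"])
E
python3 f.py
```

```text
10.325 [ 0.5622 -0.0082  0.0993] [0.55 0.53 0.36 0.24] 0.42092676686986774 0.1610855315811932
```

>>> {"fn": "carry_out", "kwargs": {
  "steps": "0 0 0 0 0 1 0; 0 0 0 0 0 2 0; 0 0 0 0 0 2.5 0; 0 0 0 0 0 2.5 0"
}}

```text
time: 10.88
eef_pos: [0.5622, -0.0082, 0.0968]
orientation: [0.982, 0.187, -0.0, -0.0]
ft_force: [-0.0, 0.3, 0.2]
finger_gap: -0.0003
grasp_force: 0.2
```

>>> {"fn": "carry_out", "kwargs": {
  "steps": "0 0 0 0 0 1 0; 0 0 0 0 0 2 0; 0 0 0 0 0 2.5 0; 0 0 0 0 0 2.5 0"
}}

```text
time: 11.38
eef_pos: [0.5622, -0.0082, 0.0943]
orientation: [0.982, 0.187, -0.0, -0.0]
ft_force: [0.1, -0.2, 1.0]
finger_gap: 0.0
grasp_force: 0.2
```

>>> {"fn": "carry_out", "kwargs": {
  "steps": "0 0 0 0 0 1 0; 0 0 0 0 0 2 0; 0 0 0 0 0 2.5 0; 0 0 0 0 0 2.5 0"
}}

```text
time: 11.88
eef_pos: [0.5622, -0.0082, 0.0918]
orientation: [0.982, 0.187, -0.0, 0.0]
ft_force: [0.2, 0.4, -0.4]
finger_gap: 0.0002
grasp_force: 0.2
```

>>> {"fn": "carry_out", "kwargs": {
  "steps": "0 0 0 0 0 1 0; 0 0 0 0 0 2 0; 0 0 0 0 0 2.5 0; 0 0 0 0 0 2.5 0"
}}

```text
time: 12.38
eef_pos: [0.5622, -0.0082, 0.0892]
orientation: [0.982, 0.187, -0.0, 0.0]
ft_force: [0.7, -0.4, 0.6]
finger_gap: 0.0
grasp_force: 0.2
```

>>> {"fn": "carry_out", "kwargs": {
  "steps": "0 0 0 0 0 1 0; 0 0 0 0 0 2 0; 0 0 0 0 0 2.5 0; 0 0 0 0 0 2.5 0"
}}

```text
time: 12.88
eef_pos: [0.5622, -0.0082, 0.0868]
orientation: [0.982, 0.187, -0.0, -0.0]
ft_force: [0.2, -0.5, 1.4]
finger_gap: -0.0002
grasp_force: 0.3
```

```bash
python3 - <<'E'
from h import *
im=eyes.snapshot("side");s=ctrl.get_state();print(s["time"],s["eef_pos"],s["ft_force"])
x,y=pix("side",[.563,-.008,.065]).astype(int);print(x,y)
cv2.imwrite("pics/g.png",cv2.resize(cv2.cvtColor(im,4)[y-45:y+45,x-60:x+60],(800,600),interpolation=2))
E
```

```text
12.925 [ 0.56226345 -0.00820747  0.0868039 ] [0.56070496 0.10658578 0.68961029]
254 221
```

View pics/g.png

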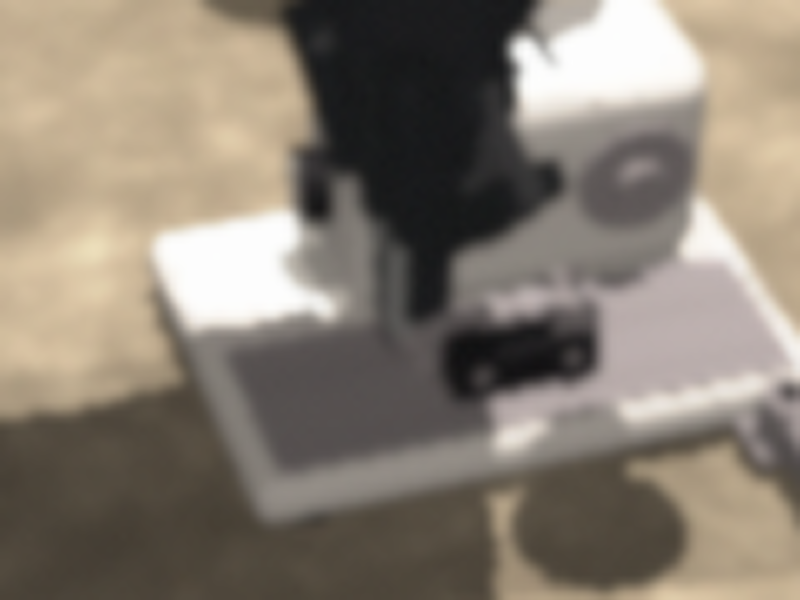

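The side crop shows the fingertip at (425,318) on the lever's end, with the lever pressed almost level. I'll keep going.

>>> {"fn": "carry_out", "kwargs": {
  "steps": "0 0 0 0 0 1 0; 0 0 0 0 0 2 0; 0 0 0 0 0 2.5 0; 0 0 0 0 0 2.5 0"
}}

```text
time: 13.42
eef_pos: [0.5623, -0.0082, 0.0844]
orientation: [0.982, 0.187, 0.0, 0.0]
ft_force: [-0.3, 0.4, 3.6]
finger_gap: -0.0003
grasp_force: 2.3
```

```bash
python3 f.py
```

```text
13.575 [ 0.5623 -0.0082  0.0844] [3.63 4.07 5.07 4.42] 4.29839268600026 2.330953124910593
```

>>> {"fn": "carry_out", "kwargs": {
  "steps": "0 0 0 0 0 0.4 0; 0 0 0 0 0 0.8 0; 0 0 0 0 0 0.8 0"
}}

```text
time: 14.0
eef_pos: [0.5623, -0.0082, 0.0835]
orientation: [0.982, 0.187, 0.0, 0.0]
ft_force: [-1.4, -0.3, 5.9]
finger_gap: -0.0001
grasp_force: 2.8
```

```bash
python3 f.py
```

```text
14.15 [ 0.5623 -0.0082  0.0836] [5.93 5.43 5.64 5.89] 5.719606280637722 2.8185684978961945
```

About 5.6 N, a good press. I'll hold it for over a second, then release straight up.

>>> {"fn": "carry_out", "kwargs": {
  "steps": "0 0 0 0 0 0 0; 0 0 0 0 0 0 0; 0 0 0 0 0 0 0; 0 0 0 0 0 0 0; 0 0 0 0 0 0 0"
}}

```text
time: 14.82
eef_pos: [0.5623, -0.0082, 0.0836]
orientation: [0.982, 0.187, 0.0, 0.0]
ft_force: [-0.9, 0.1, 4.8]
finger_gap: -0.0002
grasp_force: 2.8
```

>>> {"fn": "carry_out", "kwargs": {
  "steps": "0 0 0 0 0 0 0; 0 0 0 0 0 0 0; 0 0 0 0 0 0 0; 0 0 0 0 0 0 0; 0 0 0 0 0 0 0"
}}

```text
time: 15.45
eef_pos: [0.5623, -0.0082, 0.0836]
orientation: [0.982, 0.187, 0.0, 0.0]
ft_force: [-1.0, -0.6, 5.4]
finger_gap: 0.0003
grasp_force: 2.8
```

>>> {"fn": "carry_out", "kwargs": {
  "steps": "0 0 0 0 0 -4 0; 0 0 0 0 0 -10 0; 0 0 0 0 0 -18 0; 0 0 0 0 0 -28 0; 0 0 0 0 0 -45 0"
}}

```text
time: 16.08
eef_pos: [0.562, -0.0082, 0.129]
orientation: [0.982, 0.187, -0.0, -0.0]
ft_force: [0.4, 0.5, 0.4]
finger_gap: -0.0001
grasp_force: 0.0
```

>>> {"fn": "carry_out", "kwargs": {
  "steps": "0 0 0 0 0 -40 0; 0 0 0 0 0 -80 0; 0 0 0 0 0 -100 0; 0 0 0 0 0 -100 0"
}}

```text
time: 16.58
eef_pos: [0.563, -0.0082, 0.2302]
orientation: [0.982, 0.187, 0.001, 0.0]
ft_force: [0.4, -0.4, -0.4]
finger_gap: -0.0
grasp_force: 0.0
```

```bash
python3 - <<'E'
from h import *
print(ctrl.get_state()["time"]);
for c in("top","side","wrist"):
  im=eyes.snapshot(c)
  for l,z in(("leg_tip",.018),("roller_top",.077)):
    for d in place_of(c,l)[:1]: print(c,l,d["conf"],np.round(ray(c,d["centre"],z),4))
cv2.imwrite("pics/i.png",cv2.resize(cv2.cvtColor(im,4),(800,600)))
E
```

```text
16.575
side leg_tip 0.81 [ 0.7033 -0.1562  0.018 ]
side roller_top 0.62 [0.5856 0.2141 0.077 ]
wrist leg_tip 0.59 [ 0.7063 -0.1541  0.018 ]
wrist roller_top 0.56 [ 0.5626 -0.0026  0.077 ]
```

View pics/i.png

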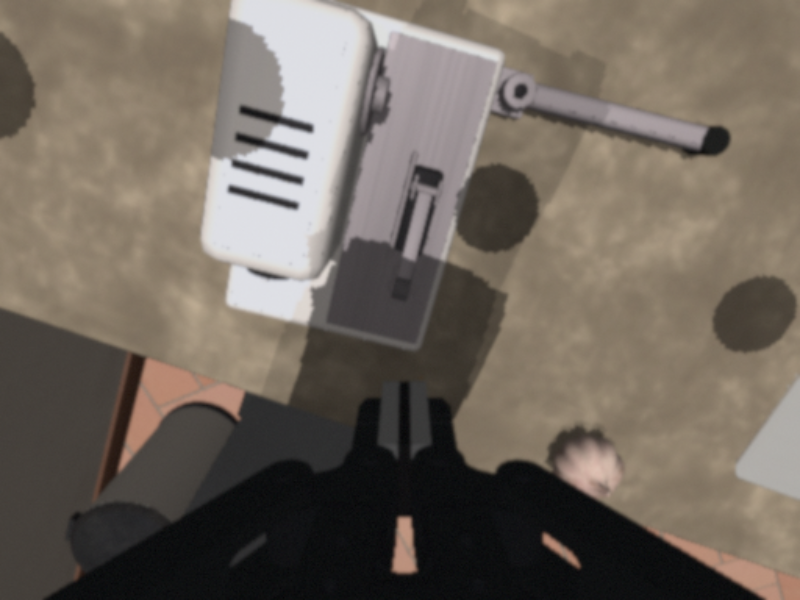

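The leg is fully out with its foot at (715,140). The lever is back up with the roller at (402,288), and the garlic is undisturbed at (588,462).

```bash
python3 -c "
from plant import ctrl
print(ctrl.job_done())"
```

```text
the job is handed in; nothing more can be done
None
```

I pushed the leg to its stop (measured about 1.6 rad), pressed the roller lever to about 5.5 N for over a second and let it spring back up, then handed the job in at about 17 s with nothing around the slicer touched.

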